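# Hold the magnifier over the coin

### The job

Take the magnifying glass by its handle, draw it out of its sloping stand and turn it so that the lens is level. Hold it still, with the lens centred over the coin on the notebook and about 10 cm above it, so that someone can study the coin; finish while still holding it there, and leave the coin and the other things on the desk where they lie.

Things in the scene. Friction and masses are not known exactly. Their poses are not given: they have to be found in the camera images.
- magnifier: Magnifier, 80 g: steel rim 70 mm across, 12 mm thick, round a glass lens; pale wooden bar handle. Origin at the lens centre, z = lens normal, handle along -x: grip 14 mm wide (y), 12 mm thick (z), from 44 to 126 mm from the origin. At the start y is level and the lens sits in the stand's slot, the handle sloping up and out, 55 degrees above level; lens level = turned 55 degrees about y.
- handle_mid (a point): Middle of the magnifier's handle grip, on its axis, 85 mm from the lens centre. The grip from 60 mm outwards stands free of the stand on all sides.
- stand: Grey plastic stand fixed to the desk, base 110 x 90 mm, 85 mm tall. Origin on the desk below the seated lens centre (52 mm up), z up; the handle leans out to its -x side. The slot (74 mm wide, 15 mm thick) slopes as the handle does; upper plate and sides end 10 mm past the lens centre, the lower plate 39 mm past it: draw the magnifier 50 mm or more along the handle's direction to clear it.
- notebook: Open squared-paper notebook, fixed to the desk: 210 mm (x) by 150 mm (y) and 10 mm thick, wire binding along its +x edge. Origin at the centre of its underside, on the desk; z up.
- coin: Brass coin lying loose on the notebook's page: 28 mm across, 3 mm thick. Origin at the centre of its underside, z up.
- eraser: Bystander: two-tone eraser lying on the notebook, 55 x 22 x 12 mm. Origin at the centre of its underside.
- sharpener: Bystander: white and green pencil sharpener on the desk, 30 x 43 x 20 mm. Origin at the centre of its underside.
- pencil_cup: Bystander: black cup of coloured pencils on the desk, 72 mm across, 100 mm tall, 180 mm with the pencils. Origin at the centre of its underside.
Mind the look-alikes: they are no part of the job. There is more than one size of the magnifier; the one meant has the size given above. Of the things that look like the stand, the larger one is meant.

How it is judged (in metres and radians):
On the way:
1. the magnifier is drawn clear of its stand, in the fingers (z of magnifier in the frame of stand above 0.08 m and contact force between magnifier and stand below 0.1 N and contact force between magnifier and the fingers above 1 N), for 0.1 s.
At the end, for the whole second after the job is handed in: The fingers hold the magnifier by its handle, carried by nothing else and still (under 20 mm/s): lens within 15 degrees of level (either face up), its centre within 25 mm of the coin's centre seen from above and 65 to 145 mm above the page; the coin lies within 10 mm of where it was ((angle between magnifier's own z axis and vertical below 0.26 rad or angle between magnifier's own z axis and vertical above 2.88 rad) and horizontal distance between magnifier and coin below 0.025 m and z of magnifier in the frame of notebook between 0.075 and 0.155 m and contact force between magnifier and the fingers above 1 N and distance between the grasp point and handle_mid below 0.065 m and contact force between magnifier and stand below 0.1 N and contact force between magnifier and notebook below 0.1 N and contact force between magnifier and eraser below 0.1 N and contact force between magnifier and pencil_cup below 0.1 N and contact force between magnifier and sharpener below 0.1 N and linear speed of magnifier below 0.02 m/s and angular speed of magnifier below 0.2 rad/s and distance of coin from where it was at the start of the episode below 0.01 m); the arm keeps its last pose, push and grip.
It fails at once if the coin is pushed away (10 mm) (distance of coin from where it was at the start of the episode above 0.01 m).
It fails at once if the eraser is moved (20 mm) (distance of eraser from where it was at the start of the episode above 0.02 m).
It fails at once if the sharpener is moved (20 mm) (distance of sharpener from where it was at the start of the episode above 0.02 m).
It fails at once if the pencil cup is moved (20 mm) or tipped (distance of pencil_cup from where it was at the start of the episode above 0.02 m or angle between pencil_cup's own z axis and vertical above 0.3 rad).
It also fails if it takes over 35 s, if anything falls off the work surface, if the arm or the gripper's body presses on something with over 40 N, if the wrist force passes 120 N, or if a joint passes its speed limit or range.

### The arm

A 6-joint arm with a two-finger parallel gripper is mounted at the origin on the work surface. World frame = base frame: x ahead of the robot, y to its left, z up, the work surface at z = 0. Lengths are in mm, angles in rad, forces in N, time in s.
With the tool pointing down it reaches from about 225 to 725 mm from the base axis. Payload 3.1 kg.
Tool frame: the origin (TCP) lies midway between the tips of the shut fingers; the grasp point (between the pads) lies 19 mm behind it; z points along the fingers, y is the line along which they close (so a half turn about z gives the same grasp; the last joint's range is limited). The gripper opens to 85 mm and grips with 20 to 120 N. Pads are 22 mm wide; open, the fingers measure 114 mm over their backs; the gripper's body (76 mm by 85 mm) begins 54 mm behind the grasp point. The pads swing forward as they close: fully open they stand 13 mm farther back than shut.
Start: joints at [1.131, 0.048, 0.099, 1.622, 0, 1.443], TCP at [161.063, 499.676, 231.312] pointing down, gripper open.
Joint ranges: [-2.91, 2.91], [-0.99, 1.94], [-1.21, 1.42], [-2.12, 2.29], [-1.49, 1.47], [-3.14, 3.14]. Speed limits (rad/s): [2.79, 2.79, 3.14, 3.14, 3.14, 3.14].

### API

Orientations are given as a rotation vector (axis times angle).
In Python, from plant import robot, get_image, camera_model gives the robot as it stands. The module is installed in compiled form; this text tells all that it offers.
- The arm moves only by the shell command python3 -m pendant 'ROWS' [OPENING] [FORCE]. ROWS is JSON, a list of rows, each an object with "offset": the shift along the world's x, y, z as a fraction of full scale, a list of three; "turn": the turn, a rotation vector about the world's x, y, z as a fraction of full scale, a list of three. A call has 1 to 8 rows; each row is the pose to reach, as a shift and turn from the pose commanded when the call began; what a row does not reach only later rows make up. Full scale, the value 1, is 250 mm for a shift and 1.5 rad for a turn. A row lasts 1/12 s, in which the tool goes at most 41.7 mm and 7.16 degrees, less where a joint would pass 70% of its speed; a pose out of reach is approached as far as the arm can. A call with a number of a shift or a turn outside -1 to 1 is refused whole. A call with a gripper value outside its range is refused whole. OPENING is the closure, from -1 (fully open) to 1 (shut), set as the call begins (- or left out, the last holds). The fingers move at their own pace and stop on an object; FORCE is the grip in N (left out, the last holds). Time passes only in rows, so rows that repeat a pose let the fingers close. It gives the time, the measured TCP pose, the force, the opening and the grip force at its end, in the units of the state.
- robot.get_obs(): the state, without advancing time (a new reading comes with each control period).
- get_image(name): name is "scene" or "top"; returns (picture, depth): 400x640x3 uint8, red, green, blue; 400x640 float32, mm along the optical axis (not along the pixel's ray), 0 where there is no reading.
- camera_model(name): a dict with "fx", "fy", "cx", "cy" (pixels), "k1" (the pictures are not rectified: a ray, as slopes to the right and down, at radius r is drawn at 1 + k1 r^2 times it, then the intrinsics apply), "rvec" (rotation vector, rad) and "tvec" (3), from world to camera coordinates, as OpenCV has them. Camera axes: x right, y down, z forward; pixel columns grow to the right and rows downward; lengths in mm; the calibration is good to about 2 mm. A picture is of the moment at which its call begins. camera_model takes no time and is no camera call.
- robot.sign_off(): hands the job in; it is judged then, once.
The state is a dict: "t": time; "qpos": joint angles; "qvel": joint speeds; "joint_efforts": joint torques, N m; "eef_pos": TCP position; "eef_rot": TCP orientation; "ft_force": force on the tool from outside, world axes, zero at the start; "wrist_torque": the same for the moment, N m; "opening": opening from 0.0 (shut) to 1.0 (fully open); "grasp_force": force on a finger pad.
Only numpy, scipy, OpenCV 4.12 (cv2) and the standard library are available. Lean on these libraries where they do the work, as an engineer would, in place of code of your own. Each camera call takes 0.05 s, during which the arm holds its last target. There are 200 camera calls.

## Working session

There is one attempt and no reset: what is moved stays moved. The work goes in short steps, Python scripts to look and compute and a shell command to move; the robot and the scene stay as the last step left them, time stands still between calls to the robot, and variables do not carry over. Pictures are saved under pics/ and viewed, at most 10 in all, crops included, and the job is handed in when it is done.

```bash
mkdir -p pics; cat > h.py <<'E'
import numpy as np,cv2
from plant import robot,get_image,camera_model
def cam(n):
    c=camera_model(n);R=cv2.Rodrigues(np.array(c['rvec'],float))[0];return c,R,np.array(c['tvec'],float).ravel()
def pts(n,depth):
    c,R,t=cam(n);K=np.array([[c['fx'],0,c['cx']],[0,c['fy'],c['cy']],[0,0,1]]);h,w=depth.shape
    uv=np.stack(np.meshgrid(np.arange(w),np.arange(h)),-1).reshape(-1,1,2).astype(float)
    s=cv2.undistortPoints(uv,K,np.array([c['k1'],0,0,0.])).reshape(h,w,2)
    P=np.dstack([s,np.ones((h,w))])*depth[...,None]
    return (P-t)@R, s
def ray(n,u,v,z):
    c,R,t=cam(n);K=np.array([[c['fx'],0,c['cx']],[0,c['fy'],c['cy']],[0,0,1]])
    s=cv2.undistortPoints(np.array([[[u,v]]],float),K,np.array([c['k1'],0,0,0.])).ravel()
    d=R.T@np.array([*s,1]);o=-R.T@t
    return o+d*(z-o[2])/d[2]
E
python3 - <<'E'
from h import *
for n in('scene','top'):
    im,d=get_image(n);cv2.imwrite(f'pics/{n}0.png',im[...,::-1]);np.savez(f'{n}0.npz',im=im,d=d)
print({k:v for k,v in robot.get_obs().items()})
for n in('scene','top'):
    c,R,t=cam(n);print(n,-R.T@t,R[2])
E
```

```text
{'t': 0.1, 'qpos': array([1.13118946e+00, 4.87026117e-02, 9.77204553e-02, 1.62200817e+00,
       1.77034080e-05, 1.44299085e+00]), 'qvel': array([ 1.10575240e-03, -1.30124917e-03,  4.06028050e-03, -2.33124265e-04,
       -1.44220418e-03, -6.68801057e-05]), 'joint_efforts': array([ 1.83855846e-03, -3.39848149e+01,  3.20936894e+01,  1.57370704e-02,
       -1.45083800e-04, -2.90199416e-06]), 'eef_pos': array([160.82264995, 499.16629869, 230.20366761]), 'eef_rot': array([-0.48769664, -3.10286648,  0.00330011]), 'ft_force': array([ 0.08550205, -0.03559127, -0.79594835]), 'wrist_torque': array([ 0.01647045, -0.05577763,  0.02767087]), 'grasp_force': 0.0, 'opening': 1.0004103766494037}
scene [ 969.10641482 -257.56028958  614.71978169] [-0.59651383  0.40062705 -0.69546331]
top [ 430.59362483   75.08393939 1066.34695126] [ 0.10695608 -0.03982736 -0.99346574]
```

View pics/scene0.png

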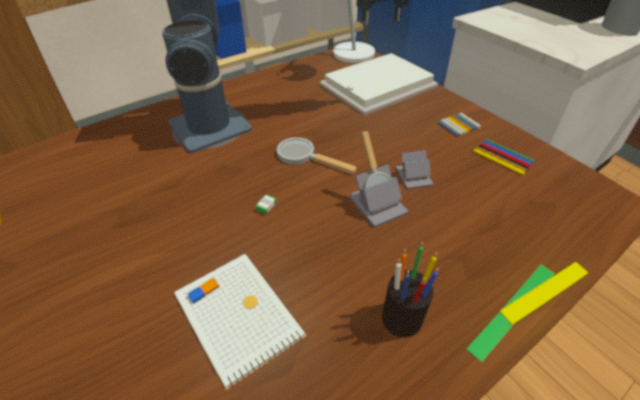

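View pics/top0.png

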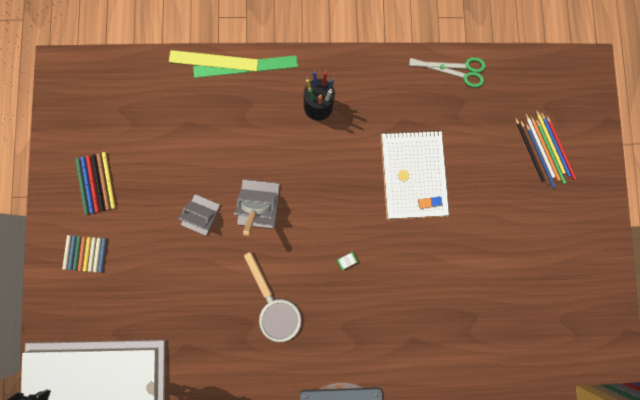

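Candidates for the magnifier are the one in the stand (top 255,210; scene 372,160) and a larger one lying flat (top 275,300; scene 310,155). For the stand they are the larger at top (257,203) and the smaller, empty one at top (200,215). I choose the magnifier seated in the larger stand. The coin is at top (404,176), scene (250,302). Next I measure these and check the choice in one close crop.

```bash
python3 - <<'E'
from h import *
out=[]
for n,(u0,u1,v0,v1) in (('top',(170,330,170,350)),('scene',(340,450,120,230))):
    z=np.load(n+'0.npz');im,d=z['im'],z['d']
    out.append(cv2.resize(im[v0:v1,u0:u1],(400,400),interpolation=cv2.INTER_CUBIC))
    hsv=cv2.cvtColor(im,cv2.COLOR_RGB2HSV);P,_=pts(n,d)
    # handle: pale wood, above table
    wood=(hsv[...,0]>8)&(hsv[...,0]<25)&(hsv[...,1]>70)&(hsv[...,2]>120)&(P[...,2]>60)&(d>0)
    m=np.zeros_like(wood);m[v0:v1,u0:u1]=1
    if n=='top': m[235:]=0; m[:,:225]=0; m[:,290:]=0
    else: m[:,:355]=0; m[:,390:]=0
    q=P[wood&m];print(n,'handle',len(q))
    c=q.mean(0);_,s,V=np.linalg.svd(q-c);ax=V[0]*np.sign(V[0][2]);pr=(q-c)@ax
    print(c,ax,np.degrees(np.arcsin(ax[2])),pr.min(),pr.max(),'tip',c+ax*pr.max())
    yel=(hsv[...,0]>15)&(hsv[...,0]<35)&(hsv[...,1]>90)&(hsv[...,2]>150)
    b=(390,420,165,188) if n=='top' else (238,262,292,312)
    w=np.zeros_like(yel);w[b[2]:b[3],b[0]:b[1]]=1
    vs,us=np.nonzero(yel&w);print('coin',len(us),us.mean(),vs.mean(),ray(n,us.mean(),vs.mean(),13),P[yel&w].mean(0))
    gray=(hsv[...,1]<70)&(P[...,2]>3)&(P[...,2]<100)&(d>0)&(m>0)
    if n=='top':
        w=gray.copy();w[:,:230]=0;w[235:]=0
        q=P[w];r=cv2.minAreaRect(q[:,:2].astype(np.float32));print('stand',r,q[:,2].max()); g2=q[q[:,2]<12]; print('base',cv2.minAreaRect(g2[:,:2].astype(np.float32)))
        vs,us=np.nonzero(w);print(us.min(),us.max(),vs.min(),vs.max())
cv2.imwrite('pics/c1.png',np.hstack(out)[...,::-1])
E
```

```text
top handle 151
[483.60089505 196.84674926 128.92905384] [-0.58361427  0.05066397  0.81044898] 54.139821326617856 -75.91344964278143 35.5624440119327 tip [462.84614541 198.64848384 157.75060036]
coin 84 403.2738095238095 175.02380952380952 [ 600.17277262 -165.6428389    13.        ] [ 600.32572931 -165.85484958   12.08254208]
stand ((536.9646606445312, 190.57659912109375), (90.23577880859375, 109.51699829101562), 82.49398803710938) 92.67177356130456
base ((536.9646606445312, 190.57659912109375), (90.23577880859375, 109.51699829101562), 82.49398803710938)
234 278 180 227
scene handle 270
[485.48578681 192.63734856 123.68154719] [-0.57382296  0.080749    0.81498884] 54.58625844428504 -41.14883023362398 39.885538331796525 tip [462.59854912 195.85806571 156.18781581]
coin 141 249.86524822695034 301.59574468085106 [ 600.56879989 -168.50194454   13.        ] [ 602.96999485 -169.03978771   16.92820414]
```

View pics/c1.png

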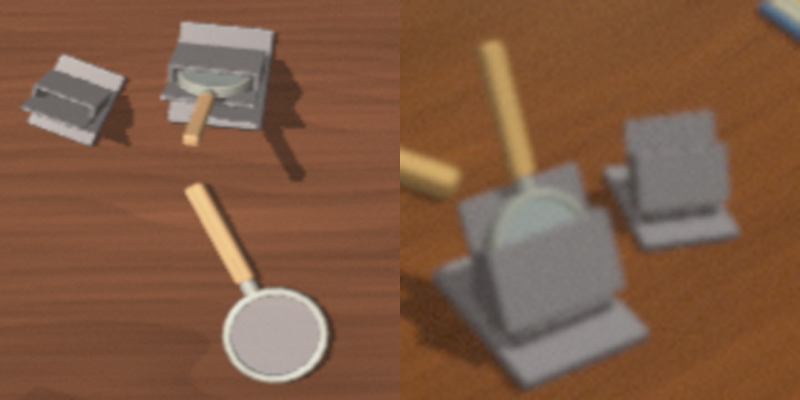

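The crop confirms it: the seated magnifier has its lens in the larger stand, whose base measures 90 x 110 mm. The smaller stand is empty and the flat magnifier is bigger. That puts the lens centre at about (529,190,52), the stand yaw at -7.5° and handle_mid at (480,196,122). I'll grasp with the tool pointing straight down.

```bash
python3 -m pendant '[{"offset":[0.8,-0.8,0],"turn":[0,0,0.12]},{"offset":[0.8,-0.8,0],"turn":[0,0,0.12]},{"offset":[0.8,-0.8,0],"turn":[0,0,0.12]},{"offset":[0.8,-0.8,0],"turn":[0,0,0.12]},{"offset":[0.8,-0.8,0],"turn":[0,0,0.12]},{"offset":[0.8,-0.8,0],"turn":[0,0,0.12]},{"offset":[0.8,-0.8,0],"turn":[0,0,0.12]},{"offset":[0.8,-0.8,0],"turn":[0,0,0.12]}]' -1 60
python3 -m pendant '[{"offset":[0.472,-0.41,0],"turn":[0,0,0]},{"offset":[0.472,-0.41,0],"turn":[0,0,0]},{"offset":[0.472,-0.41,0],"turn":[0,0,0]},{"offset":[0.472,-0.41,0],"turn":[0,0,0]},{"offset":[0.472,-0.41,0],"turn":[0,0,0]},{"offset":[0.472,-0.41,0],"turn":[0,0,0]},{"offset":[0.472,-0.41,0],"turn":[0,0,0]}]' -0.2
python3 -c "
from h import *
o=robot.get_obs();print(o['qpos'],cv2.Rodrigues(np.array(o['eef_rot']))[0])"
```

```text
t: 0.77
eef_pos: [365.0, 295.1, 230.5]
eef_rot: [0.219, 3.132, -0.005]
ft_force: [0.3, 0.4, 0.2]
opening: 1.003
grasp_force: 0.0
t: 1.35
eef_pos: [478.3, 197.6, 230.8]
eef_rot: [-0.207, -3.133, -0.0]
ft_force: [0.3, -1.0, -0.2]
opening: 0.602
grasp_force: 0.0
[2.61698685e-01 3.01531985e-02 7.97665289e-02 1.62216848e+00
 7.35222079e-04 3.93494181e-01] [[-9.91325652e-01  1.31414924e-01 -1.88915133e-03]
 [ 1.31414676e-01  9.91327452e-01  2.55144625e-04]
 [ 1.90629739e-03  4.66920136e-06 -9.99998183e-01]]
```

```bash
python3 -m pendant '[{"offset":[0,0,-0.25],"turn":[0,0,0]},{"offset":[0,0,-0.5],"turn":[0,0,0]},{"offset":[0,0,-0.5],"turn":[0,0,0]},{"offset":[0,0,-0.5],"turn":[0,0,0]},{"offset":[0,0,-0.5],"turn":[0,0,0]},{"offset":[0,0,-0.5],"turn":[0,0,0]}]'
python3 - <<'E'
from h import *
o=[]
for n,(u0,u1,v0,v1) in (('top',(205,305,160,260)),('scene',(320,430,110,220))):
    im,d=get_image(n);o.append(cv2.resize(im[v0:v1,u0:u1],(400,400),interpolation=cv2.INTER_CUBIC))
cv2.imwrite('pics/c2.png',np.hstack(o)[...,::-1])
E
```

```text
t: 1.85
eef_pos: [479.9, 198.5, 108.9]
eef_rot: [0.204, 3.132, 0.002]
ft_force: [0.4, 0.5, 0.7]
opening: 0.602
grasp_force: 0.0
```

View pics/c2.png

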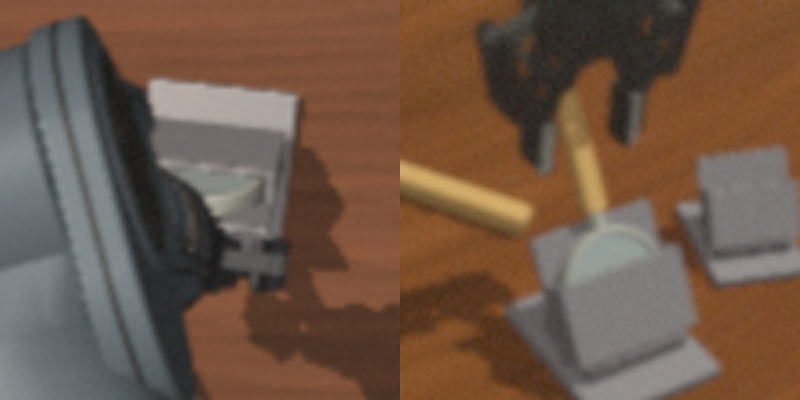

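In the scene crop the handle at (583,150) lies midway between the fingertips at (540,155) and (627,130). Closing.

```bash
python3 -m pendant '[{"offset":[0,0,0],"turn":[0,0,0]},{"offset":[0,0,0],"turn":[0,0,0]},{"offset":[0,0,0],"turn":[0,0,0]},{"offset":[0,0,0],"turn":[0,0,0]},{"offset":[0,0,0],"turn":[0,0,0]},{"offset":[0,0,0],"turn":[0,0,0]},{"offset":[0,0,0],"turn":[0,0,0]},{"offset":[0,0,0],"turn":[0,0,0]}]' 1 70
```

```text
t: 2.62
eef_pos: [480.7, 197.1, 108.7]
eef_rot: [0.207, 3.131, 0.001]
ft_force: [-1.4, -0.1, 6.4]
opening: 0.152
grasp_force: 68.2
```

```bash
python3 -m pendant '[{"offset":[-0.023,0.003,0.033],"turn":[0,0,0]},{"offset":[-0.046,0.006,0.066],"turn":[0,0,0]},{"offset":[-0.068,0.009,0.098],"turn":[0,0,0]},{"offset":[-0.091,0.012,0.131],"turn":[0,0,0]},{"offset":[-0.114,0.015,0.164],"turn":[0,0,0]},{"offset":[-0.137,0.018,0.197],"turn":[0,0,0]},{"offset":[-0.16,0.021,0.23],"turn":[0,0,0]},{"offset":[-0.182,0.024,0.262],"turn":[0,0,0]}]'
python3 -m pendant '[{"offset":[0,0,0.08],"turn":[0,0,0]},{"offset":[0,0,0.16],"turn":[0,0,0]},{"offset":[0,0,0.24],"turn":[0,0,0]},{"offset":[0,0,0.32],"turn":[0,0,0]},{"offset":[0,0,0.32],"turn":[0,0,0]},{"offset":[0,0,0.32],"turn":[0,0,0]}]'
python3 - <<'E'
from h import *
z=[]
for n in('scene','top'):
    im,d=get_image(n);z.append(im[100:300,100:500] if n=='top' else im[0:200,200:600]);np.savez(n+'1.npz',im=im,d=d)
cv2.imwrite('pics/c3.png',np.hstack(z)[...,::-1])
o=robot.get_obs();print(o['qpos'],o['ft_force'],o['eef_pos'],o['eef_rot'])
E
```

```text
t: 3.28
eef_pos: [433.1, 203.4, 173.0]
eef_rot: [0.207, 3.134, 0.001]
ft_force: [-0.8, -0.7, 0.2]
opening: 0.149
grasp_force: 68.3
t: 3.78
eef_pos: [432.6, 203.6, 252.5]
eef_rot: [-0.206, -3.134, -0.001]
ft_force: [-0.8, -0.4, -1.0]
opening: 0.153
grasp_force: 68.3
[ 2.98429988e-01 -6.55612205e-02  2.43213874e-02  1.66451398e+00
  6.82867187e-04  4.29942654e-01] [ 0.392595    0.3268415  -0.82397421] [432.12140968 203.1468618  250.30867798] [-2.06181358e-01 -3.13098432e+00  1.14202345e-03]
```

View pics/c3.png

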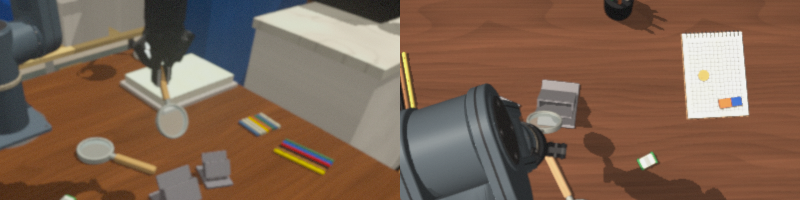

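It came out cleanly and is held. Next I swing over the notebook at this height, then tilt.

```bash
python3 -m pendant '[{"offset":[0.03,-0.1,0],"turn":[0,0,-0.03]},{"offset":[0.06,-0.2,0],"turn":[0,0,-0.06]},{"offset":[0.09,-0.3,0],"turn":[0,0,-0.09]},{"offset":[0.12,-0.4,0],"turn":[0,0,-0.12]},{"offset":[0.15,-0.5,0],"turn":[0,0,-0.15]},{"offset":[0.17,-0.6,0],"turn":[0,0,-0.166]},{"offset":[0.2,-0.7,0],"turn":[0,0,-0.166]},{"offset":[0.2,-0.7,0],"turn":[0,0,-0.166]}]'
python3 -m pendant '[{"offset":[0.03,-0.1,0],"turn":[0,0,0]},{"offset":[0.06,-0.2,0],"turn":[0,0,0]},{"offset":[0.09,-0.3,0],"turn":[0,0,0]},{"offset":[0.12,-0.4,0],"turn":[0,0,0]},{"offset":[0.15,-0.5,0],"turn":[0,0,0]},{"offset":[0.17,-0.6,0],"turn":[0,0,0]},{"offset":[0.19,-0.67,0],"turn":[0,0,0]},{"offset":[0.19,-0.67,0],"turn":[0,0,0]}]'
python3 -m pendant '[{"offset":[0,0,0],"turn":[-0.03,-0.074,0]},{"offset":[0,0,0],"turn":[-0.059,-0.148,0]},{"offset":[0,0,0],"turn":[-0.089,-0.223,0]},{"offset":[0,0,0],"turn":[-0.119,-0.297,0]},{"offset":[0,0,0],"turn":[-0.148,-0.371,0]},{"offset":[0,0,0],"turn":[-0.178,-0.446,0]},{"offset":[0,0,0],"turn":[-0.208,-0.52,0]},{"offset":[0,0,0],"turn":[-0.2375,-0.594,0]}]'
python3 -m pendant '[{"offset":[0,0,0],"turn":[0,0,0]},{"offset":[0,0,0],"turn":[0,0,0]}]'
python3 - <<'E'
from h import *
z=[]
for n in('scene','top'):
    im,d=get_image(n);z.append(im[150:400,100:500] if n=='top' else im[150:400,100:500]);np.savez(n+'1.npz',im=im,d=d)
z[1]=np.load('top1.npz')['im'][50:300,200:600]
cv2.imwrite('pics/c4.png',np.hstack(z)[...,::-1])
o=robot.get_obs();R=cv2.Rodrigues(np.array(o['eef_rot']))[0];print(o['qpos'],R,o['eef_pos'])
E
```

```text
t: 4.55
eef_pos: [483.2, 24.6, 249.2]
eef_rot: [-0.601, -3.08, 0.004]
ft_force: [-1.4, -0.4, -0.2]
opening: 0.153
grasp_force: 68.4
t: 5.22
eef_pos: [530.5, -141.7, 249.0]
eef_rot: [-0.599, -3.08, 0.0]
ft_force: [-0.5, 0.8, -0.5]
opening: 0.149
grasp_force: 68.5
t: 5.88
eef_pos: [530.5, -137.6, 249.8]
eef_rot: [0.412, 2.148, -0.213]
ft_force: [-0.3, 0.6, -0.7]
opening: 0.152
grasp_force: 68.6
t: 6.05
eef_pos: [525.7, -136.0, 234.5]
eef_rot: [0.417, 2.173, -0.21]
ft_force: [0.6, 0.5, -1.3]
opening: 0.148
grasp_force: 68.6
[-0.37638179 -0.92122737 -0.88434781  0.64430903 -0.00221622  0.00251277] [[-5.29876371e-01  3.70582061e-01  7.62823680e-01]
 [ 2.12121400e-01  9.28799386e-01 -3.03868742e-01]
 [-8.21118470e-01  7.98360835e-04 -5.70757234e-01]] [ 532.35034774 -139.21321106  255.52717948]
```

View pics/c4.png

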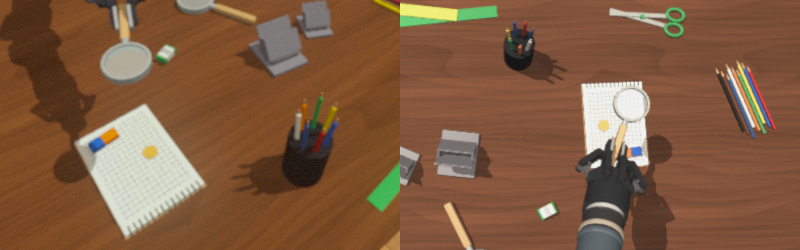

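The lens is level-looking and the handle points at the base. Lens at scene full-image (226,212), top full-image (430,155); coin, cup and eraser are undisturbed. I'll measure the lens from the depth before lowering.

```bash
cat > lens.py <<'E'
from h import *
def lens():
    o=robot.get_obs();R=cv2.Rodrigues(np.array(o['eef_rot']))[0];tcp=np.array(o['eef_pos']);e=R[:2,2]/np.linalg.norm(R[:2,2])
    print('t',o['t'],'tcp',tcp.round(1),'q',o['qpos'].round(3),'tilt',R[:,2].round(3),np.abs(o['qvel']).max())
    g=tcp-19*R[:,2]
    for n in('scene','top'):
        im,d=get_image(n);np.savez(n+'1.npz',im=im,d=d);P,_=pts(n,d);hsv=cv2.cvtColor(im,cv2.COLOR_RGB2HSV)
        rel=P-g;a=rel[...,:2]@e;l=rel[...,0]*-e[1]+rel[...,1]*e[0]
        m=(d>0)&(a>35)&(a<150)&(abs(l)<50)&(abs(rel[...,2])<40)
        q=P[m];c,(r)=None,None
        A=np.c_[q[:,:2],np.ones(len(q))];s=np.linalg.lstsq(A,q[:,2],rcond=None)[0]
        C=cv2.minEnclosingCircle(q[a[m]>45][:,:2].astype(np.float32))
        nv=np.array([-s[0],-s[1],1]);print(n,len(q),'circle',C,'z',q[:,2].mean(),'normal tilt deg',np.degrees(np.arccos(1/np.linalg.norm(nv))),nv)
E
python3 -c "
from lens import *
lens();lens()"
```

```text
t 6.15 tcp [ 532.4 -139.2  255.5] q [-0.376 -0.921 -0.884  0.644 -0.002  0.003] tilt [ 0.763 -0.304 -0.571] 0.1700567412805465
scene 1932 circle ((597.5147705078125, -168.79385375976562), 41.968318939208984) z 266.93958410646377 normal tilt deg 2.2689316073709964 [ 0.03898438 -0.00707426  1.        ]
top 1190 circle ((598.80078125, -164.1563262939453), 41.558982849121094) z 272.21926935596747 normal tilt deg 0.419656185901651 [0.00194398 0.00706183 1.        ]
t 6.25 tcp [ 534.2 -140.3  262.1] q [-0.377 -0.919 -0.875  0.644 -0.002  0.002] tilt [ 0.766 -0.306 -0.565] 0.026621135918327217
scene 1953 circle ((600.4573974609375, -166.42791748046875), 41.7858772277832) z 274.1430113114051 normal tilt deg 1.8265534096053335 [ 0.03145436 -0.00525422  1.        ]
top 1196 circle ((600.7606201171875, -164.62863159179688), 41.289119720458984) z 273.9638733348317 normal tilt deg 0.5188396747542432 [0.00245859 0.00871557 1.        ]
```

```bash
python3 -m pendant '[{"offset":[0,0,-0.06],"turn":[0,0,0]},{"offset":[0,0,-0.12],"turn":[0,0,0]},{"offset":[0,0,-0.18],"turn":[0,0,0]},{"offset":[0,0,-0.24],"turn":[0,0,0]},{"offset":[0,0,-0.3],"turn":[0,0,0]},{"offset":[0,0,-0.3],"turn":[0,0,0]},{"offset":[0,0,-0.3],"turn":[0,0,0]},{"offset":[0,0,-0.3],"turn":[0,0,0]}]'
python3 -c "
from lens import *
lens()"
```

```text
t: 7.02
eef_pos: [532.5, -139.9, 180.7]
eef_rot: [0.414, 2.147, -0.216]
ft_force: [-0.7, 0.5, -0.8]
opening: 0.148
grasp_force: 68.6
t 7.0167 tcp [ 532.5 -139.9  180.7] q [-0.377 -0.922 -1.033  0.497 -0.002  0.002] tilt [ 0.762 -0.305 -0.571] 0.01732000124276315
scene 1667 circle ((598.7367553710938, -165.9422149658203), 41.695743560791016) z 192.08980159014297 normal tilt deg 1.8602283947367286 [ 0.03235141 -0.00287072  1.        ]
top 985 circle ((598.191650390625, -166.3739013671875), 41.35403823852539) z 192.37543893316436 normal tilt deg 0.4721766692970008 [0.00611252 0.00552765 1.        ]
```

```bash
python3 -m pendant '[{"offset":[0,0,-0.06],"turn":[0,0,0]},{"offset":[0,0,-0.12],"turn":[0,0,0]},{"offset":[0,0,-0.18],"turn":[0,0,0]},{"offset":[0,0,-0.24],"turn":[0,0,0]},{"offset":[0,0,-0.28],"turn":[0,0,0]},{"offset":[0,0,-0.28],"turn":[0,0,0]},{"offset":[0,0,-0.28],"turn":[0,0,0]},{"offset":[0,0,-0.28],"turn":[0,0,0]}]'
python3 -c "
from lens import *
lens()
a=np.load('scene1.npz')['im'][150:400,100:500];b=np.load('top1.npz')['im'][50:300,200:600]
cv2.imwrite('pics/c5.png',np.hstack([a,b])[...,::-1])"
```

```text
t: 7.78
eef_pos: [532.1, -139.8, 109.6]
eef_rot: [0.414, 2.147, -0.216]
ft_force: [-0.6, -0.5, 0.5]
opening: 0.15
grasp_force: 68.6
t 7.7833 tcp [ 532.1 -139.8  109.6] q [-0.377 -0.868 -1.155  0.321 -0.003  0.002] tilt [ 0.762 -0.305 -0.571] 0.00933959771850576
scene 1449 circle ((597.6573486328125, -166.7542266845703), 41.50454330444336) z 121.24098189854676 normal tilt deg 1.5551317495959829 [0.02487117 0.01088504 1.        ]
top 853 circle ((597.7210693359375, -165.4185333251953), 41.08970642089844) z 121.44624341873181 normal tilt deg 0.42038728699156014 [ 0.00653426 -0.00333752  1.        ]
```

View pics/c5.png

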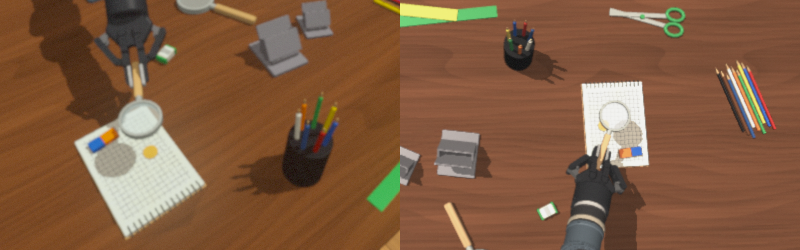

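The lens is over the coin: scene crop lens (140,118), coin (150,152), the gap being the oblique view, with the eraser, cup and sharpener in place. The measured lens centre is about (602,-167,117), level within 2°. Settle, then hand in.

```bash
python3 -m pendant '[{"offset":[0,0,0],"turn":[0,0,0]},{"offset":[0,0,0],"turn":[0,0,0]},{"offset":[0,0,0],"turn":[0,0,0]},{"offset":[0,0,0],"turn":[0,0,0]}]'
python3 -c "
from plant import robot
print(robot.sign_off())"
```

```text
t: 8.22
eef_pos: [531.2, -139.3, 107.1]
eef_rot: [0.414, 2.15, -0.215]
ft_force: [-0.2, 0.1, -0.7]
opening: 0.156
grasp_force: 68.6
the job is handed in; nothing more can be done
None
```

I handed the job in (no verdict came back) with the magnifier held by its handle, its lens level within about 2° and centred over the coin to within about 5 mm, roughly 10 cm above the page, and the coin and the other things on the desk still where they lay in the last pictures.

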